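# Nest three tapered adapter sleeves without wedging them

### The arm

A 6-joint arm with a two-finger parallel gripper is mounted at the origin on a cart in front of the work surface, level with it; the furniture and walls round the work are solid. World frame = base frame: x ahead of the robot, y to its left, z up, the work surface at z = 0. Lengths are in m, angles in rad, forces in N, time in s.
With the tool pointing down it reaches from about 0.35 to 0.975 m from the base axis. Payload 4.9 kg.
Tool frame: the origin (TCP) lies at the very end of the fingers, on their centre line; the grasp point (between the pads) lies 19 mm behind it; z points along the fingers, x is the direction in which the jaws open and shut, and the axes are right-handed (so a half turn about z gives the same grasp; the last joint's range is limited). The gripper opens to 85 mm and grips with 20 to 120 N. Pads are 22 mm wide; open, the fingers measure 114 mm over their backs; the gripper's body (76 mm by 85 mm) begins 54 mm behind the grasp point. The pads swing forward as they close: fully open they stand 13 mm farther back than shut.
Start: joints at [1.148, 0.053, 1.613, -0, 1.476, -0.119], TCP at [0.187, 0.596, 0.231] pointing down, gripper open.
Joint ranges: [-3.01, 3.01], [-1.01, 2.22], [0.06, 2.58], [-1.02, 4.17], [0.09, 2.62], [-3.14, 3.14]. Speed limits (rad/s): [2.57, 2.57, 3.14, 3.14, 3.14, 3.14].

### API

Orientations are given as a unit quaternion [w, x, y, z].
In Python, from plant import manip, imaging gives the robot as it stands.
- The arm moves only by the shell command python3 -m pendant 'ROWS'. ROWS is JSON, a list that holds one entry, the list of rows, each a list of 7 numbers: the turn, a rotation vector about the world's x, y, z in units of pi rad (1.0 is pi rad), then the shift along the world's x, y, z in units of 250 mm (1.0 is 250 mm), then the opening, from 0 (shut) to 1 (fully open). In form: [[[ax, ay, az, tx, ty, tz, claw], ...]]. A call has 1 to 20 rows; each row shifts and turns the commanded pose from where the row before left it; what a row does not reach is not made up. A row lasts 1/8 s, in which the tool goes at most 62.5 mm and 10.7 degrees, less where a joint would pass 70% of its speed; a pose out of reach is approached as far as the arm can. A call with a number of a shift or a turn outside -1 to 1 is refused whole. A call with a gripper value outside its range is refused whole. The fingers move at their own pace and stop on an object; the grip force is fixed at half the most. Time passes only in rows, so rows that do not move let the fingers close. It gives the time, the measured TCP pose, the force and the opening at its end, in the units of the state.
- manip.state(): the state, without advancing time (a new reading comes with each control period).
- imaging.grab_frame(name): name is "scene" or "side" or "wrist"; returns a dict with "frame" (480x640x3 uint8, blue, green, red), "mtx" (3x3 intrinsics, pixels), "k1" (the pictures are not rectified: a ray, as slopes to the right and down, at radius r is drawn at 1 + k1 r^2 times it, then the intrinsics apply), "world_to_cam" (4x4, takes a point from world to camera coordinates). Camera axes: x right, y down, z forward; pixel columns grow to the right and rows downward; lengths in m; the calibration is good to about 2 mm. A picture is of the moment at which its call begins. There is no depth.
- manip.job_done(): hands the job in, once; it reports no verdict.
The state is a dict: "time": time; "joint_pos": joint angles; "joint_vel": joint speeds; "joint_efforts": joint torques, N m; "tool_pos": TCP position; "tool_rot": TCP orientation; "contact_force": force on the tool from outside, world axes, zero at the start; "ft_torque": the same for the moment, N m; "gripper_width": opening from 0.0 (shut) to 1.0 (fully open).
Only numpy, scipy, OpenCV 4.12 (cv2) and the standard library are available. Lean on these libraries where they do the work, as an engineer would, in place of code of your own. Each camera call takes 0.05 s, during which the arm holds its last target. There are 200 camera calls.

### The job

Put the tapered adapter sleeves away as one nest: set the blue sleeve over the green one where it stands, then the yellow sleeve over the blue one, so that they stand upright and fully nested. They must come apart again easily, so lower each one gently until it just sits on the one below and let go: do not drop it, press it down or wedge it. Leave the other things on the table where they are.

Things in the scene. Friction and masses are not known exactly. Their poses are not given: they have to be found in the camera images.
- sleeve_green: Green tapered sleeve of slick, slightly yielding plastic, standing mouth down like a traffic cone; 97 mm high, about 100 g, loose. Origin: centre of the mouth, at its underside; z up the axis to the neck; round, so yaw means nothing. Cone 75 mm high, 68 mm across outside at the mouth (58 inside), 41 at the top, wall 5. Bottom of the nest: it stays within 30 mm of where it stands.
- sleeve_blue: Blue sleeve, same shape as the green one, same origin and axes. Set over another sleeve it rests on the taper by its own weight with its origin 26 to 29 mm above the origin of the one below, and centres itself within 1 mm once let go. Held 1 mm off centre it touches about 5 mm sooner. The lower sleeve's neck goes in freely at first; only the last 15 mm or so are close.
- sleeve_yellow: Yellow sleeve, same shape, origin and axes; goes on last and rests 26 to 29 mm above the blue one. Sleeves wedge when the contact forces on a taper add up to over 120 N at any moment (a push of about 25 N); a fall of 2 cm counts as dropped. The tapers give 0.2 mm per N of push: lower slowly, stop at first touch (1 to 3 N) or 1 to 3 mm above rest, and let go there.
- neck_green (a point): Centre of the green sleeve's neck, 86 mm above its origin on the axis. Every sleeve has this straight round neck, 29 mm across, from 75 to 97 mm above the origin, with a flat shoulder 6 mm wide below it. Grip it across the outside; the bore is too small for a finger.
- neck_blue (a point): Centre of the blue sleeve's neck (29 mm across, 22 mm high): grip it here from above, fingertips just clear of the shoulder 11 mm below this point.
- neck_yellow (a point): Centre of the yellow sleeve's neck (29 mm across, 22 mm high): grip it here from above, fingertips just clear of the shoulder 11 mm below this point.
- marker_black: Bystander, to be left alone: black felt marker lying on the table, 120 x 13 mm, 14 mm high. Origin: centre of its underside.
- petri_dish: Bystander, to be left alone: closed round petri dish with yellowish medium, 60 mm across, 14 mm high. Origin: centre of its underside.
- wash_vial: Bystander, to be left alone: squat white jar with a red cap, 44 mm across, 48 mm high. Origin: centre of its underside.
- dropper: Bystander, to be left alone: amber dropper bottle with a dark teat, 26 mm across, 94 mm high. Origin: centre of its underside.

How it is judged:
On the way:
1. the blue sleeve sits loosely nested on the green one and is let go (horizontal distance between sleeve_blue and sleeve_green below 0.004 m and z of sleeve_blue in the frame of sleeve_green between 0.024 and 0.032 m and angle between the z axis of sleeve_blue and the z axis of sleeve_green, either way round below 0.06 rad and contact force between the fingers and sleeve_blue below 0.2 N), for 0.2 s.
At the end, for the whole second after the job is handed in: Blue sits on green and yellow on blue, each with its origin 24 to 32 mm above the one below, coaxial within 4 mm and 0.06 rad, released and at rest (under 0.02 m/s). Green stands upright on the table within 0.05 rad, less than 30 mm from where it started (all of step 1 and horizontal distance between sleeve_yellow and sleeve_blue below 0.004 m and z of sleeve_yellow in the frame of sleeve_blue between 0.024 and 0.032 m and angle between the z axis of sleeve_yellow and the z axis of sleeve_blue, either way round below 0.06 rad and contact force between the fingers and sleeve_yellow below 0.2 N and angle between sleeve_green's own z axis and vertical below 0.05 rad and height (world z) of sleeve_green below 0.004 m and distance of sleeve_green from where it was at the start of the episode below 0.03 m and linear speed of each of sleeve_green, sleeve_blue, sleeve_yellow below 0.02 m/s); the robot touches nothing.
It fails at once if blue is pressed onto green so that they wedge (taper contact forces over 120 N in sum, a push of about 25 N) (contact force between sleeve_blue and sleeve_green above 120 N).
It fails at once if yellow is pressed onto blue so that they wedge (taper contact forces over 120 N in sum, a push of about 25 N) (contact force between sleeve_yellow and sleeve_blue above 120 N).
It fails at once if the blue or the yellow sleeve is dropped: moving faster than 0.6 m/s out of the fingers (a fall of about 2 cm) ((contact force between the fingers and sleeve_blue below 0.2 N and linear speed of sleeve_blue above 0.6 m/s) or (contact force between the fingers and sleeve_yellow below 0.2 N and linear speed of sleeve_yellow above 0.6 m/s)).
It fails at once if the marker, the petri dish, the jar or the dropper bottle is pushed more than 15 mm (distance of any of marker_black, petri_dish, wash_vial, dropper from where it was at the start of the episode above 0.015 m).
It also fails if it takes over 58 s, if anything falls off the work surface, if the arm or the gripper's body presses on something with over 40 N, if the wrist force passes 120 N, or if a joint passes its speed limit or range.

## Working session

There is one attempt and no reset: what is moved stays moved. The work goes in short steps, Python scripts to look and compute and a shell command to move; the robot and the scene stay as the last step left them, time stands still between calls to the robot, and variables do not carry over. Pictures are saved under pics/ and viewed, about 8 in all and at most 12, crops included, and the job is handed in when it is done.

```bash
mkdir -p pics; cat > h.py <<'E'
import numpy as np,cv2
from plant import manip,imaging
def grab(n,fn=None):
    f=imaging.grab_frame(n)
    if fn: cv2.imwrite('pics/'+fn,f['frame'])
    np.savez('pics/'+(fn or n)+'.npz',**{k:np.array(v) for k,v in f.items()})
    return f
def ray(f,u,v):
    K=np.array(f['mtx']);k=float(f['k1']);T=np.array(f['world_to_cam'])
    d=np.array([(u-K[0,2])/K[0,0],(v-K[1,2])/K[1,1]]);p=d.copy()
    for _ in range(30): p=d/(1+k*(p@p))
    R=T[:3,:3];return -R.T@T[:3,3],R.T@np.array([p[0],p[1],1])
def atz(f,u,v,z):
    o,d=ray(f,u,v);return o+d*(z-o[2])/d[2]
def proj(f,P):
    K=np.array(f['mtx']);T=np.array(f['world_to_cam']);c=T[:3,:3]@np.array(P)+T[:3,3]
    p=c[:2]/c[2];p=p*(1+float(f['k1'])*(p@p));return K[0,0]*p[0]+K[0,2],K[1,1]*p[1]+K[1,2]
E
python3 - <<'E'
from h import *
for n in ['scene','side','wrist']:
    f=grab(n,n+'1.png');o,d=ray(f,320,240);print(n,o.round(3),d.round(3),f['k1'])
print(manip.state())
E
```

```text
scene [0.263 0.591 0.746] [ 0.254 -0.622 -0.741] -0.04349965383980118
side [0.277 0.754 0.575] [ 0.279 -0.782 -0.557] -0.17088086744979247
wrist [0.116 0.618 0.373] [ 0.268 -0.094 -0.959] -0.01628862319156152
{'time': 0.15, 'joint_pos': array([ 1.14798626e+00,  5.32318551e-02,  1.61399834e+00,  3.17402175e-05,
        1.47601771e+00, -1.18984170e-01]), 'joint_vel': array([ 0.00095181, -0.00209662, -0.00445729,  0.00101082, -0.00081864,
        0.00220845]), 'joint_efforts': array([-2.84951202e-04, -3.94242489e+01, -3.70720983e+01, -1.08266993e-04,
        4.66924263e-03,  8.25474473e-06]), 'tool_pos': array([0.18675876, 0.59592206, 0.23031713]), 'tool_rot': array([ 3.93523891e-04,  8.05969929e-01,  5.91955900e-01, -7.28256201e-04]), 'contact_force': array([ 0.08125947, -0.68982221, -0.36726889]), 'ft_torque': array([ 0.01923023, -0.05126471,  0.00100101]), 'gripper_width': 0.9988309004090308}
```

View pics/scene1.png

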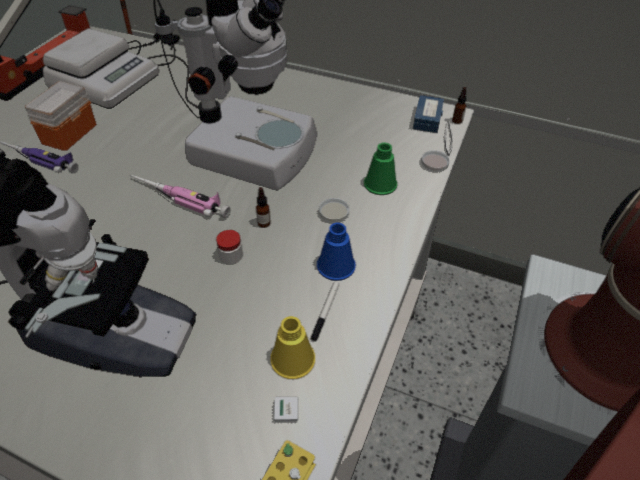

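View pics/side1.png

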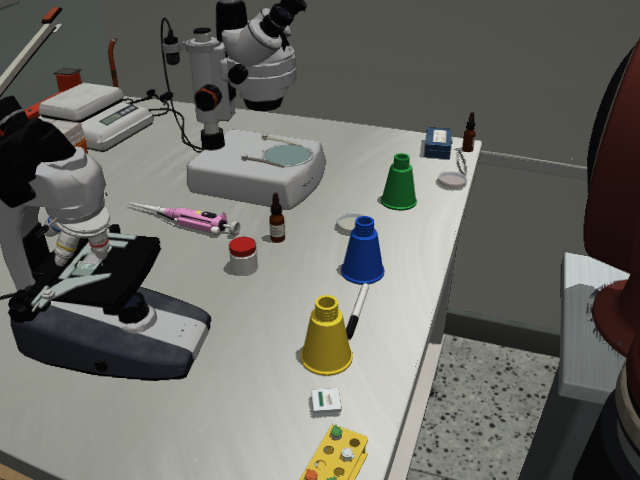

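The scene view shows necks at about green (384,147), blue (338,229) and yellow (291,324), all near the robot-side edge. In the side view they are at (402,157), (365,221) and (327,302). The marker lies between yellow and blue, and the dish is beside blue. I'll fit silhouettes in both views.

```bash
cat >> h.py <<'E'
from scipy.optimize import least_squares
H={'green':(45,85),'blue':(100,130),'yellow':(20,34)}
def mask(img,c,roi=None):
    h=cv2.cvtColor(img,cv2.COLOR_BGR2HSV);m=cv2.inRange(h,(H[c][0],110,30),(H[c][1],255,255))
    if roi: z=np.zeros_like(m);x0,y0,x1,y1=roi;z[y0:y1,x0:x1]=m[y0:y1,x0:x1];m=z
    m=cv2.morphologyEx(m,cv2.MORPH_OPEN,np.ones((3,3)))
    n,l,s,_=cv2.connectedComponentsWithStats(m);i=1+np.argmax(s[1:,4]);p=cv2.findNonZero((l==i).astype(np.uint8))
    return cv2.convexHull(p)
def hullmod(f,x,y,z=0):
    a=np.linspace(0,2*np.pi,40);P=[(x+r*np.cos(t),y+r*np.sin(t),z+h) for r,h in[(.034,0),(.0205,.075),(.0145,.075),(.0145,.097)] for t in a]
    return cv2.convexHull(np.array([proj(f,p) for p in P],np.float32))
def cen(h): m=cv2.moments(h);return np.array([m['m10'],m['m01']])/m['m00'],m['m00']
E
python3 - <<'E'
from h import *
S=dict(np.load('pics/scene1.png.npz'));D=dict(np.load('pics/side1.png.npz'))
R={'green':((350,130,410,200),(370,140,425,215)),'blue':((305,210,370,290),(330,205,400,295)),'yellow':((260,305,325,385),(290,285,358,380))}
for c in H:
    t=[cen(mask(f['frame'],c,r)) for f,r in zip((S,D),R[c])]
    for sel in ([0],[1],[0,1]):
        fun=lambda q:np.concatenate([cen(hullmod((S,D)[i],*q))[0]-t[i][0] for i in sel])
        p=atz(S,*t[0][0],.04)
        s=least_squares(fun,p[:2],diff_step=1e-3);print(c,sel,s.x.round(4),s.fun.round(2),[round(cen(hullmod((S,D)[i],*s.x))[1]/t[i][1],3) for i in sel])
for n,u,v,z in [('marker a',337,288,.007),('marker b',317,336,.007),('dish',333,210,.007),('jar',229,240,.048),('dropper',262,190,.094),('scope',270,85,.2),('stage near edge',180,370,0),('edge',400,290,0),('edge2',345,470,0),('dish2',434,160,0)]: print(n,atz(S,u,v,z).round(3))
E
```

```text
green [0] [ 0.4641 -0.2312] [-0.  0.] [1.11]
green [1] [ 0.4657 -0.2309] [0. 0.] [1.048]
green [0, 1] [ 0.465  -0.2311] [-0.42 -0.08  0.4   0.02] [1.109, 1.048]
blue [0] [0.4686 0.0098] [-0. -0.] [1.047]
blue [1] [0.47   0.0092] [ 0. -0.] [1.016]
blue [0, 1] [0.4693 0.0096] [-0.37 -0.24  0.35  0.22] [1.046, 1.017]
yellow [0] [0.4608 0.2125] [0. 0.] [1.015]
yellow [1] [0.4622 0.2116] [ 0. -0.] [0.996]
yellow [0, 1] [0.4616 0.2121] [-0.36 -0.36  0.33  0.36] [1.015, 0.997]
marker a [0.446 0.061 0.007]
marker b [0.44  0.163 0.007]
dish [ 0.523 -0.114  0.007]
jar [0.65  0.068 0.048]
dropper [ 0.63  -0.028  0.094]
scope [ 0.691 -0.198  0.2  ]
stage near edge [0.612 0.299 0.   ]
edge [0.346 0.017 0.   ]
edge2 [0.325 0.338 0.   ]
dish2 [ 0.38  -0.353  0.   ]
```

View pics/wrist1.png

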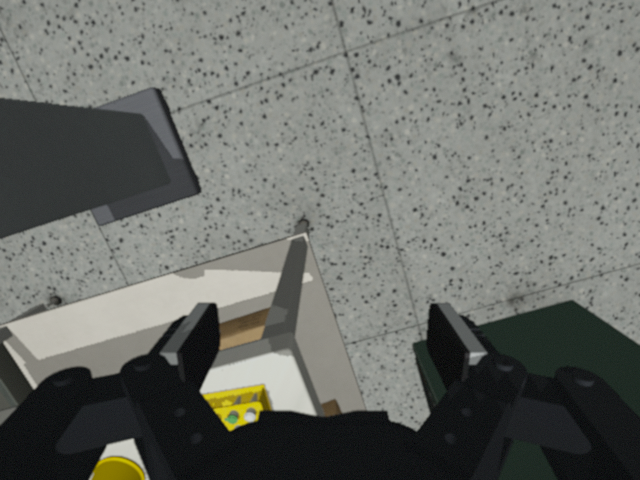

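The wrist view shows only the yellow rim at lower left. Next I'll hover over blue.

```bash
python3 -m pendant '[[[0,0,0,0.08,-0.167,0,1],[0,0,0,0.08,-0.167,0,1],[0,0,0,0.08,-0.167,0,1],[0,0,0,0.08,-0.167,0,1],[0,0,0,0.08,-0.167,0,1],[0,0,0,0.08,-0.167,0,1],[0,0,0,0.08,-0.167,0,1],[0,0,0,0.08,-0.167,0,1],[0,0,0,0.08,-0.167,0,1],[0,0,0,0.08,-0.167,0,1],[0,0,0,0.08,-0.167,0,1],[0,0,0,0.08,-0.167,0,1],[0,0,0,0.08,-0.167,0,1],[0,0,0,0.08,-0.167,0,1],[0,0,0,0,0,0,1],[0,0,0,0,0,0,1]]]'
python3 - <<'E'
from h import *
f=grab('wrist','wrist2.png');o,d=ray(f,320,240);print(o,d)
for q in[(.4693,.0096)]: print(proj(f,(*q,.097)),proj(f,(*q,.075)),proj(f,(*q,0)))
E
```

```text
time: 2.15
tool_pos: [0.4666, 0.0121, 0.2309]
tool_rot: [-0.0, 0.806, 0.592, -0.0]
contact_force: [0.0, -0.6, 0.4]
gripper_width: 0.999
[0.39585022 0.03430167 0.37370556] [ 0.26818537 -0.09244265 -0.95896736]
(np.float64(320.85763921289777), np.float64(234.8637241428497)) (np.float64(320.9929437834709), np.float64(228.04822924753338)) (np.float64(321.341566902969), np.float64(210.4937788504733))
```

View pics/wrist2.png

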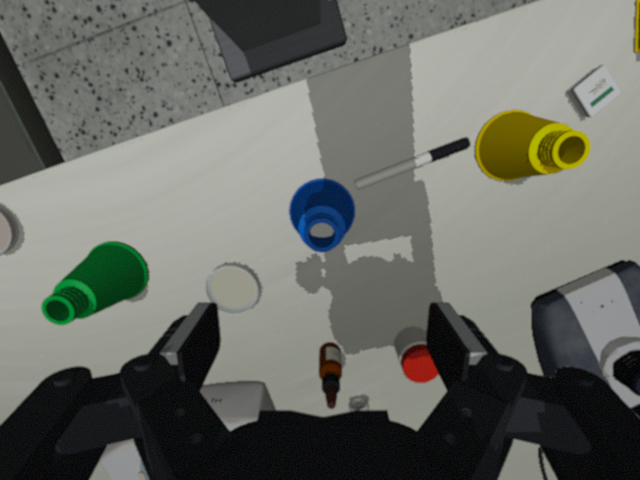

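The wrist view shows blue's neck at about (322,232), green's at (62,308) and yellow's at (570,148). The dropper and jar are clear of the fingers. I'll refine by fitting this view.

```bash
cat >> h.py <<'E'
def fit(f,c,roi,x0,z=0):
    t=cen(mask(f['frame'],c,roi));s=least_squares(lambda q:cen(hullmod(f,*q,z))[0]-t[0],x0,diff_step=1e-3)
    return s.x,cen(hullmod(f,*s.x,z))[1]/t[1]
def neck(f,c,roi,x0,z=.097):
    "ellipse of neck top by brightest rim is unreliable; kept out"
E
python3 - <<'E'
from h import *
f=dict(np.load('pics/wrist2.png.npz'))
print(fit(f,'blue',(270,160,380,270),(.469,.01)))
print(fit(f,'green',(20,220,170,340),(.465,-.231)))
print(fit(f,'yellow',(460,90,610,200),(.4616,.212)))
im=f['frame']; v=[im[r-45:r+45,c-45:c+45] for c,r in((322,222),(75,300),(560,150))]
for i,(c,r) in enumerate(((322,222),(75,300),(560,150))): print(c-45,r-45)
o=np.hstack([cv2.resize(a,(260,260),interpolation=cv2.INTER_CUBIC) for a in v]);cv2.imwrite('pics/crop2.png',o)
E
```

```text
(array([0.46918254, 0.01018881]), 0.9974931666250214)
(array([ 0.46541719, -0.23050755]), 1.035432889662418)
(array([0.46175734, 0.21166396]), 0.9959402143905215)
277 177
30 255
515 105
```

View pics/crop2.png

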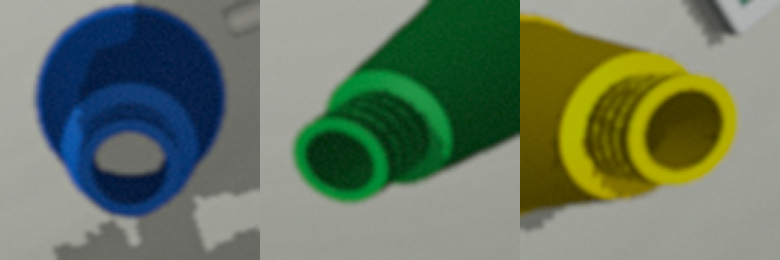

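All three cameras agree to about 1 mm. Now I'll descend on blue and grip.

```bash
python3 -m pendant '[[[0,0,0,0.0104,-0.0076,0,1],[0,0,0,0,0,-0.1,1],[0,0,0,0,0,-0.1,1],[0,0,0,0,0,-0.1,1],[0,0,0,0,0,-0.1,1],[0,0,0,0,0,-0.1,1],[0,0,0,0,0,-0.106,1],[0,0,0,0,0,0,1],[0,0,0,0,0,0,1],[0,0,0,0,0,0,0],[0,0,0,0,0,0,0],[0,0,0,0,0,0,0],[0,0,0,0,0,0,0],[0,0,0,0,0,0,0],[0,0,0,0,0,0,0],[0,0,0,0,0,0,0]]]'

```

```text
time: 4.2
tool_pos: [0.4701, 0.0099, 0.0804]
tool_rot: [0.0, 0.806, 0.592, 0.0]
contact_force: [-0.6, 0.2, 4.7]
gripper_width: 0.314
```

```bash
python3 -m pendant '[[[0,0,0,0,0,0.04,0],[0,0,0,0,0,0.08,0],[0,0,0,0,0,0.1,0],[0,0,0,0,0,0.1,0],[0,0,0,0,0,0.1,0],[0,0,0,0,0,0.1,0],[0,0,0,0,0,0.08,0],[0,0,0,0,0,0,0],[0,0,0,0,0,0,0]]]'
python3 - <<'E'
from h import *
f=grab('wrist','wrist3.png');s=grab('scene','scene3.png');d=grab('side','side3.png')
cv2.imwrite('pics/c3.png',np.hstack([cv2.resize(f['frame'],(400,300)),cv2.resize(d['frame'][80:320,240:560],(400,300))]))
print(proj(s,(.47,.01,.19)),proj(d,(.47,.01,.19)),proj(f,(.47,.01,.15)))
E
```

```text
time: 5.32
tool_pos: [0.469, 0.01, 0.2286]
tool_rot: [-0.001, 0.806, 0.592, -0.001]
contact_force: [-0.1, -0.1, -1.2]
gripper_width: 0.312
(np.float64(338.28456724888815), np.float64(186.87844772469268)) (np.float64(366.07753115099337), np.float64(166.35586164778317)) (np.float64(323.3012582576823), np.float64(254.2017227162574))
```

View pics/c3.png

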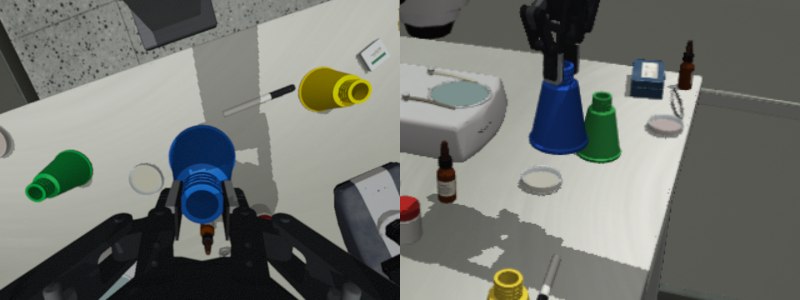

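The wrist and side views show blue held squarely by its neck, clear of everything, with green's neck at about (84,370) in full wrist pixels.

```bash
python3 - <<'E'
from h import *
F={n:dict(np.load(f'pics/{n}3.png.npz')) for n in('wrist','scene','side')}
for n,r in (('wrist',(260,180,400,400)),('scene',(290,120,390,300)),('side',(320,100,420,250))):
    h=mask(F[n]['frame'],'blue',r);print(n,cv2.boundingRect(h),*fit(F[n],'blue',r,(.469,.01),.148),'model bbox',cv2.boundingRect(hullmod(F[n],.469,.01,.148)))
for n,r in (('wrist',(20,220,170,345)),('scene',(350,120,420,205)),('side',(365,135,425,215))):
    print('green',n,*fit(F[n],'green',r,(.465,-.231)))
E
```

```text
wrist (270, 200, 106, 159) [0.46800724 0.01041175] 0.9935723129039794 model bbox (271, 201, 104, 158)
scene (318, 154, 43, 68) [0.46611636 0.01242165] 1.0722947193550487 model bbox (316, 153, 44, 69)
side (344, 128, 46, 76) [0.46663032 0.01454186] 1.06381998417049 model bbox (342, 127, 47, 77)
green wrist [ 0.46543417 -0.23034007] 1.034634183111497
green scene [ 0.46415359 -0.23136933] 1.1074155948297657
green side [ 0.46492661 -0.23217358] 1.0849680060494573
```

```bash
python3 -m pendant '[[[0,0,0,-0.011,-0.06,0,0],[0,0,0,0,-0.12,0,0],[0,0,0,0,-0.12,0,0],[0,0,0,0,-0.12,0,0],[0,0,0,0,-0.12,0,0],[0,0,0,0,-0.12,0,0],[0,0,0,0,-0.12,0,0],[0,0,0,0,-0.12,0,0],[0,0,0,0,-0.0624,0,0],[0,0,0,0,0,0,0],[0,0,0,0,0,0,0],[0,0,0,0,0,0,0]]]'
python3 - <<'E'
from h import *
f=grab('wrist','wrist4.png');s=grab('scene','scene4.png');d=grab('side','side4.png')
a=cv2.resize(f['frame'][140:440,170:470],(400,400));b=cv2.resize(d['frame'][60:240,320:500],(400,400))
cv2.imwrite('pics/c4.png',np.hstack([a,b]))
r=(0,100,640,400)
p,q=fit(f,'blue',(200,150,440,410),(.465,-.231),.148);print(p,q,cv2.boundingRect(mask(f['frame'],'blue')),cv2.boundingRect(hullmod(f,.4654,-.2305,.148)))
for n,F,X in(('s',s,None),('d',d,None)):
  for c,z in(('blue',.148),('green',0)):
    h=cv2.cvtColor(F['frame'],cv2.COLOR_BGR2HSV)
    try: print(n,c,cv2.boundingRect(mask(F['frame'],c,(340,40,460,230))),'model',cv2.boundingRect(hullmod(F,.4654,-.2305,z)))
    except Exception as e: print(e)
E
```

```text
time: 6.98
tool_pos: [0.4669, -0.2298, 0.2298]
tool_rot: [-0.0, 0.806, 0.592, 0.0]
contact_force: [-0.4, 0.2, -1.2]
gripper_width: 0.314
[ 0.46630331 -0.22951683] 0.9784494163957718 (270, 200, 107, 158) (270, 198, 103, 157)
s blue (369, 77, 36, 59) model (368, 76, 37, 61)
s green (365, 144, 32, 50) model (362, 142, 34, 54)
d blue (384, 78, 38, 60) model (384, 77, 38, 62)
d green (381, 154, 35, 56) model (380, 153, 36, 58)
```

View pics/c4.png

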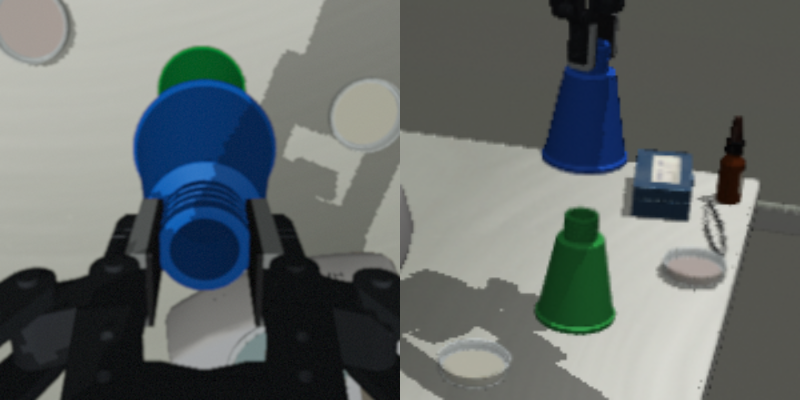

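The wrist view shows blue's mouth directly over green, with green's base peeking out behind it. In the side view blue sits above green, and both agree with the model to within 1 px. I'll apply a small correction, then lower until the neck is inside but the taper is still clear.

```bash
python3 -m pendant '[[[0,0,0,-0.0024,-0.002,0,0],[0,0,0,0,0,-0.06,0],[0,0,0,0,0,-0.06,0],[0,0,0,0,0,-0.06,0],[0,0,0,0,0,-0.05,0],[0,0,0,0,0,-0.05,0],[0,0,0,0,0,-0.04,0],[0,0,0,0,0,-0.04,0],[0,0,0,0,0,-0.03,0],[0,0,0,0,0,0,0],[0,0,0,0,0,0,0]]]'
python3 - <<'E'
from h import *
import time
f=grab('wrist','wrist5.png');s=grab('scene','scene5.png');d=grab('side','side5.png')
st=manip.state();print(st['tool_pos'],st['contact_force'])
z=.0515
a=s['frame'][95:215,325:445];b=d['frame'][105:225,340:460]
cv2.imwrite('pics/c5.png',np.hstack([cv2.resize(x,(400,400),interpolation=cv2.INTER_CUBIC) for x in(a,b)]))
E
```

```text
time: 8.5
tool_pos: [0.4665, -0.2313, 0.1327]
tool_rot: [0.0, 0.806, 0.592, 0.0]
contact_force: [0.1, -0.0, -0.4]
gripper_width: 0.312
[ 0.46654252 -0.23135809  0.13292212] [ 0.01515057  0.87559336 -0.86568677]
```

View pics/c5.png

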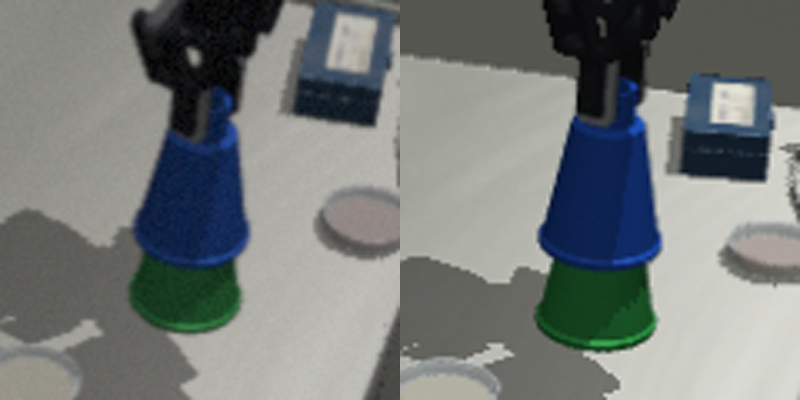

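Scene and side views show the green neck inside blue, with the cones coaxial. I'll lower in small steps while watching the force.

```bash
python3 -m pendant '[[[0,0,0,0,0,-0.012,0],[0,0,0,0,0,-0.012,0],[0,0,0,0,0,-0.012,0],[0,0,0,0,0,-0.012,0],[0,0,0,0,0,0,0],[0,0,0,0,0,0,0]]]'
python3 -c "
from h import *
s=manip.state();print(s['tool_pos'],s['contact_force'],s['ft_torque'])"
```

```text
time: 9.4
tool_pos: [0.4663, -0.2312, 0.1204]
tool_rot: [0.0, 0.806, 0.592, 0.0]
contact_force: [-0.8, -0.5, -1.1]
gripper_width: 0.311
[ 0.46625034 -0.23115918  0.12035349] [-0.84929839 -0.48514567 -1.07111761] [-0.0241778   0.02286    -0.02116316]
```

```bash
python3 -m pendant '[[[0,0,0,0,0,-0.008,0],[0,0,0,0,0,-0.008,0],[0,0,0,0,0,0,0],[0,0,0,0,0,0,0]]]'
python3 -c "
from h import *
s=manip.state();print(s['tool_pos'],s['contact_force'],s['ft_torque'])"
```

```text
time: 9.9
tool_pos: [0.4662, -0.2312, 0.1163]
tool_rot: [0.0, 0.806, 0.592, -0.0]
contact_force: [-0.5, 0.1, -1.7]
gripper_width: 0.313
[ 0.4662039  -0.23115432  0.1163041 ] [-0.46660652  0.09259751 -1.71255203] [-0.00829194 -0.02563386  0.01330992]
```

```bash
python3 -m pendant '[[[0,0,0,0,0,-0.006,0],[0,0,0,0,0,0,0],[0,0,0,0,0,-0.004,0],[0,0,0,0,0,0,0],[0,0,0,0,0,0,0]]]'
```

```text
time: 10.52
tool_pos: [0.4662, -0.2311, 0.1138]
tool_rot: [0.0, 0.806, 0.592, -0.0]
contact_force: [0.3, 0.8, -0.4]
gripper_width: 0.31
```

```bash
python3 -m pendant '[[[0,0,0,0,0,-0.004,0],[0,0,0,0,0,0,0],[0,0,0,0,0,-0.004,0],[0,0,0,0,0,0,0],[0,0,0,0,0,0,0]]]'
```

```text
time: 11.15
tool_pos: [0.4662, -0.2311, 0.1118]
tool_rot: [-0.0, 0.806, 0.592, -0.0]
contact_force: [-0.4, -0.5, -0.7]
gripper_width: 0.311
```

```bash
python3 -m pendant '[[[0,0,0,0,0,-0.004,0],[0,0,0,0,0,0,0],[0,0,0,0,0,0,0]]]'
```

```text
time: 11.52
tool_pos: [0.4662, -0.2312, 0.1108]
tool_rot: [0.0, 0.806, 0.592, -0.0]
contact_force: [-0.3, 0.0, -1.3]
gripper_width: 0.31
```

```bash
python3 -m pendant '[[[0,0,0,0,0,-0.004,0],[0,0,0,0,0,0,0],[0,0,0,0,0,0,0]]]'
```

```text
time: 11.9
tool_pos: [0.4662, -0.2312, 0.1098]
tool_rot: [-0.0, 0.806, 0.592, -0.0]
contact_force: [-0.2, -0.2, -1.1]
gripper_width: 0.31
```

Blue is about 2 mm above rest with no touch, so I'll release here.

```bash
python3 -m pendant '[[[0,0,0,0,0,0,0.4],[0,0,0,0,0,0,0.5],[0,0,0,0,0,0,0.7],[0,0,0,0,0,0,1],[0,0,0,0,0,0,1],[0,0,0,0,0,0,1],[0,0,0,0,0,0,1],[0,0,0,0,0,0.06,1],[0,0,0,0,0,0.1,1],[0,0,0,0,0,0.1,1],[0,0,0,0,0,0.1,1],[0,0,0,0,0,0.1,1],[0,0,0,0,0,0.06,1],[0,0,0,0,0,0,1],[0,0,0,0,0,0,1]]]'
python3 - <<'E'
from h import *
f=grab('wrist','wrist6.png');s=grab('scene','scene6.png');d=grab('side','side6.png')
z=.0275;P=(.4654,-.2304)
for n,F,r in(('w',f,(200,150,440,410)),('s',s,(340,60,460,230)),('d',d,(340,60,460,230))):
    print(n,cv2.boundingRect(mask(F['frame'],'blue',r)),cv2.boundingRect(hullmod(F,*P,z)),fit(F,'blue',r,P,z))
a=d['frame'][105:225,340:460];b=f['frame'][150:400,200:450]
cv2.imwrite('pics/c6.png',np.hstack([cv2.resize(x,(400,400),interpolation=cv2.INTER_CUBIC) for x in(a,b)]))
E
```

```text
time: 13.78
tool_pos: [0.4658, -0.2308, 0.2388]
tool_rot: [-0.001, 0.806, 0.592, -0.0]
contact_force: [-0.2, 0.4, -0.8]
gripper_width: 1.001
w (288, 177, 69, 79) (289, 177, 68, 79) (array([ 0.4649762 , -0.23119243]), 0.9852878142697588)
s (365, 132, 34, 53) (363, 131, 35, 55) (array([ 0.46390386, -0.230649  ]), 1.0471272456616032)
d (382, 140, 36, 58) (381, 139, 36, 59) (array([ 0.46523921, -0.23073374]), 1.0280817623276515)
```

View pics/c6.png

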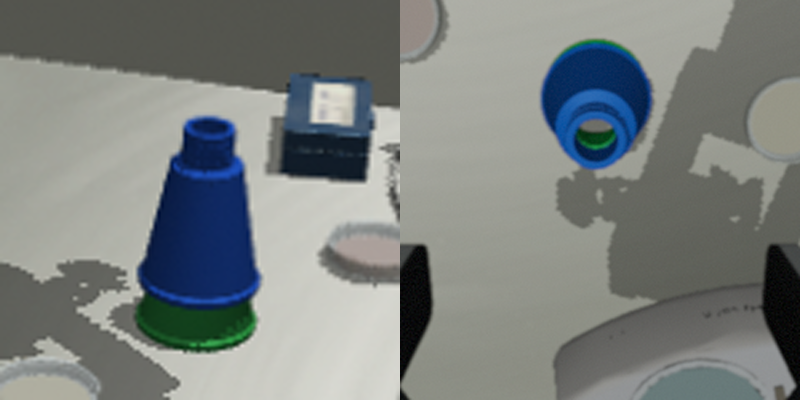

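The side and wrist views show blue nested upright and centred on green: 27.5 mm up, with the bounding boxes within 1–2 px. On to yellow.

```bash
python3 -m pendant '[[[0,0,0,-0.017,0.06,0,1],[0,0,0,0,0.14,0,1],[0,0,0,0,0.14,0,1],[0,0,0,0,0.14,0,1],[0,0,0,0,0.14,0,1],[0,0,0,0,0.14,0,1],[0,0,0,0,0.14,0,1],[0,0,0,0,0.14,0,1],[0,0,0,0,0.14,0,1],[0,0,0,0,0.14,0,1],[0,0,0,0,0.14,0,1],[0,0,0,0,0.14,0,1],[0,0,0,0,0.14,0,1],[0,0,0,0,0.0316,0,1],[0,0,0,0,0,0,1],[0,0,0,0,0,0,1]]]'
python3 - <<'E'
from h import *
f=grab('wrist','wrist7.png');print(fit(f,'yellow',(220,140,420,290),(.4617,.2118)),cv2.boundingRect(mask(f['frame'],'yellow',(220,140,420,290))),cv2.boundingRect(hullmod(f,.4617,.2118)))
for _ in range(3): print(manip.state()['tool_pos'])
E
```

```text
time: 15.92
tool_pos: [0.4619, 0.211, 0.2397]
tool_rot: [0.0, 0.806, 0.592, -0.0]
contact_force: [0.1, 0.2, -0.2]
gripper_width: 0.999
(array([0.46175482, 0.21258354]), 0.972548567238698) (293, 174, 64, 71) (292, 173, 63, 72)
[0.46195339 0.21087682 0.23976757]
[0.46195339 0.21087682 0.23976757]
[0.46195339 0.21087682 0.23976757]
```

```bash
python3 -m pendant '[[[0,0,0,0,0.0035,0,1],[0,0,0,0,0,-0.1,1],[0,0,0,0,0,-0.1,1],[0,0,0,0,0,-0.1,1],[0,0,0,0,0,-0.1,1],[0,0,0,0,0,-0.1,1],[0,0,0,0,0,-0.1,1],[0,0,0,0,0,-0.036,1],[0,0,0,0,0,0,1],[0,0,0,0,0,0,1],[0,0,0,0,0,0,0],[0,0,0,0,0,0,0],[0,0,0,0,0,0,0],[0,0,0,0,0,0,0],[0,0,0,0,0,0,0],[0,0,0,0,0,0,0],[0,0,0,0,0,0,0]]]'
python3 -c "
from h import *
s=manip.state();print(s['tool_pos'],s['contact_force'])"
```

```text
time: 18.1
tool_pos: [0.4623, 0.2128, 0.0812]
tool_rot: [0.0, 0.806, 0.592, 0.0]
contact_force: [0.0, 0.9, 4.6]
gripper_width: 0.307
[0.46228629 0.21278212 0.08120373] [0.03843688 0.87658912 4.55839117]
```

```bash
python3 -m pendant '[[[0,0,0,0,0,0.04,0],[0,0,0,0,0,0.08,0],[0,0,0,0,0,0.1,0],[0,0,0,0,0,0.1,0],[0,0,0,0,0,0.1,0],[0,0,0,0,0,0.1,0],[0,0,0,0,0,0.1,0],[0,0,0,0,0,0.06,0],[0,0,0,0,0,0,0],[0,0,0,0,0,0,0]]]'
python3 - <<'E'
from h import *
f=grab('wrist','wrist8.png');r=(200,140,440,410)
for z in(.168,.17,.172):print(fit(f,'yellow',r,(.4617,.2118),z))
print(cv2.boundingRect(mask(f['frame'],'yellow',r)),cv2.boundingRect(hullmod(f,.4617,.2122,.17)))
E
```

```text
time: 19.35
tool_pos: [0.4613, 0.2124, 0.2494]
tool_rot: [-0.0, 0.806, 0.592, -0.001]
contact_force: [-0.6, 1.3, -0.4]
gripper_width: 0.312
(array([0.46051713, 0.2127105 ]), 0.9880063706603611)
(array([0.45961182, 0.2129976 ]), 1.0108052274943293)
(array([0.45870306, 0.2132858 ]), 1.0344267151316524)
(270, 200, 107, 157) (271, 202, 104, 160)
```

Yellow's outline in the hand matches blue's when it was held: (270,200,107,157) against (270,200,106,159). The exact reverse shift therefore puts it where blue was let go.

```bash
python3 -m pendant '[[[0,0,0,0.017,-0.06,0,0],[0,0,0,0,-0.14,0,0],[0,0,0,0,-0.14,0,0],[0,0,0,0,-0.14,0,0],[0,0,0,0,-0.14,0,0],[0,0,0,0,-0.14,0,0],[0,0,0,0,-0.14,0,0],[0,0,0,0,-0.14,0,0],[0,0,0,0,-0.14,0,0],[0,0,0,0,-0.14,0,0],[0,0,0,0,-0.14,0,0],[0,0,0,0,-0.14,0,0],[0,0,0,0,-0.14,0,0],[0,0,0,0,-0.0351,0,0],[0,0,0,0,0,0,0],[0,0,0,0,0,0,0],[0,0,0,0,0,0,0]]]'
python3 - <<'E'
from h import *
f=grab('wrist','wrist9.png');s=grab('scene','scene9.png');d=grab('side','side9.png')
print(fit(f,'yellow',(200,140,440,410),(.4654,-.231),.169))
P=(.4654,-.2308)
for n,F in(('s',s),('d',d)):
  for c,z in(('yellow',.169),('blue',.0275)):
    r=(340,20,430,230);print(n,c,cv2.boundingRect(mask(F['frame'],c,r)),'model',cv2.boundingRect(hullmod(F,*P,z)))
a=s['frame'][45:225,300:480];b=d['frame'][45:225,320:500]
cv2.imwrite('pics/c9.png',np.hstack([cv2.resize(x,(400,400),interpolation=cv2.INTER_CUBIC) for x in(a,b)]))
E
```

```text
time: 21.52
tool_pos: [0.4663, -0.2302, 0.2508]
tool_rot: [-0.0, 0.806, 0.593, 0.0]
contact_force: [0.3, 0.4, -0.4]
gripper_width: 0.312
(array([ 0.46569876, -0.23006776]), 0.979751410011978)
s yellow (370, 66, 37, 60) model (368, 65, 38, 62)
s blue (365, 132, 33, 53) model (363, 131, 35, 54)
d yellow (385, 67, 38, 61) model (385, 65, 38, 63)
d blue (382, 140, 36, 58) model (381, 139, 36, 59)
```

View pics/c9.png

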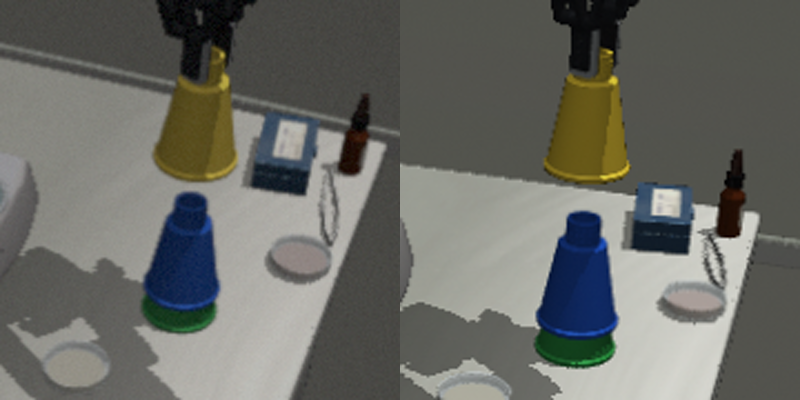

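Scene and side views show yellow directly over blue, about 45 mm clear of blue's top. Lowering to the free-fit zone.

```bash
python3 -m pendant '[[[0,0,0,0,0,-0.05,0],[0,0,0,0,0,-0.06,0],[0,0,0,0,0,-0.06,0],[0,0,0,0,0,-0.06,0],[0,0,0,0,0,-0.04,0],[0,0,0,0,0,-0.04,0],[0,0,0,0,0,-0.03,0],[0,0,0,0,0,0,0],[0,0,0,0,0,0,0]]]'
```

```text
time: 22.8
tool_pos: [0.4665, -0.2313, 0.1663]
tool_rot: [0.0, 0.806, 0.592, 0.0]
contact_force: [0.3, -0.7, 0.4]
gripper_width: 0.311
```

```bash
python3 -m pendant '[[[0,0,0,0,0,-0.012,0],[0,0,0,0,0,-0.012,0],[0,0,0,0,0,-0.012,0],[0,0,0,0,0,-0.012,0],[0,0,0,0,0,0,0],[0,0,0,0,0,0,0]]]'
```

```text
time: 23.55
tool_pos: [0.4662, -0.2312, 0.1539]
tool_rot: [0.0, 0.806, 0.592, -0.0]
contact_force: [-0.5, 0.2, -1.5]
gripper_width: 0.316
```

```bash
python3 -m pendant '[[[0,0,0,0,0,-0.008,0],[0,0,0,0,0,-0.008,0],[0,0,0,0,0,-0.008,0],[0,0,0,0,0,-0.008,0],[0,0,0,0,0,0,0],[0,0,0,0,0,0,0]]]'
```

```text
time: 24.3
tool_pos: [0.4662, -0.2312, 0.1458]
tool_rot: [0.0, 0.806, 0.592, -0.0]
contact_force: [0.5, -0.1, -0.8]
gripper_width: 0.31
```

```bash
python3 -m pendant '[[[0,0,0,0,0,-0.006,0],[0,0,0,0,0,-0.006,0],[0,0,0,0,0,0,0],[0,0,0,0,0,0,0]]]'
```

```text
time: 24.8
tool_pos: [0.4662, -0.2311, 0.1428]
tool_rot: [-0.0, 0.806, 0.592, -0.0]
contact_force: [-0.0, 0.0, -1.6]
gripper_width: 0.316
```

```bash
python3 -m pendant '[[[0,0,0,0,0,-0.004,0],[0,0,0,0,0,0,0],[0,0,0,0,0,-0.004,0],[0,0,0,0,0,0,0],[0,0,0,0,0,0,0]]]'
```

```text
time: 25.42
tool_pos: [0.4662, -0.2311, 0.1408]
tool_rot: [0.0, 0.806, 0.592, -0.0]
contact_force: [-0.3, 0.0, -0.7]
gripper_width: 0.311
```

```bash
python3 -m pendant '[[[0,0,0,0,0,-0.004,0],[0,0,0,0,0,0,0],[0,0,0,0,0,0,0]]]'
```

```text
time: 25.8
tool_pos: [0.4662, -0.2311, 0.1398]
tool_rot: [-0.0, 0.806, 0.592, -0.0]
contact_force: [-0.5, -0.3, -1.8]
gripper_width: 0.312
```

```bash
python3 -m pendant '[[[0,0,0,0,0,-0.004,0],[0,0,0,0,0,0,0],[0,0,0,0,0,0,0]]]'
```

```text
time: 26.18
tool_pos: [0.4662, -0.2311, 0.1388]
tool_rot: [-0.0, 0.806, 0.592, -0.0]
contact_force: [-1.0, -0.3, 0.0]
gripper_width: 0.311
```

```bash
python3 -m pendant '[[[0,0,0,0,0,-0.003,0],[0,0,0,0,0,0,0],[0,0,0,0,0,0,0]]]'
```

```text
time: 26.55
tool_pos: [0.4662, -0.2311, 0.1381]
tool_rot: [-0.0, 0.806, 0.592, -0.0]
contact_force: [-0.2, -0.8, -1.1]
gripper_width: 0.312
```

```bash
python3 -m pendant '[[[0,0,0,0,0,0,0.4],[0,0,0,0,0,0,0.5],[0,0,0,0,0,0,0.7],[0,0,0,0,0,0,1],[0,0,0,0,0,0,1],[0,0,0,0,0,0,1],[0,0,0,0,0,0,1],[0,0,0,0,0,0.06,1],[0,0,0,0,0,0.1,1],[0,0,0,0,0,0.1,1],[0,0,0,0,0,0.1,1],[0,0,0,0,0,0.06,1],[0,0,0,0,0,0,1],[0,0,0,0,0,0,1]]]'
python3 - <<'E'
from h import *
f=grab('wrist','wristA.png');s=grab('scene','sceneA.png');d=grab('side','sideA.png')
P=(.4654,-.2308)
for n,F,r in(('w',f,(200,150,440,410)),('s',s,(340,60,460,230)),('d',d,(340,60,460,230))):
    print(n,cv2.boundingRect(mask(F['frame'],'yellow',r)),cv2.boundingRect(hullmod(F,*P,.055)),fit(F,'yellow',r,P,.055))
b=d['frame'][45:225,320:500]
cv2.imwrite('pics/cA.png',np.hstack([cv2.resize(b,(400,400),interpolation=cv2.INTER_CUBIC),cv2.resize(s['frame'],(533,400))[:,:400]]))
E
```

```text
time: 28.3
tool_pos: [0.4658, -0.2309, 0.242]
tool_rot: [-0.001, 0.806, 0.592, -0.0]
contact_force: [0.0, 0.8, -0.9]
gripper_width: 0.994
w (286, 180, 74, 87) (286, 180, 73, 87) (array([ 0.46492259, -0.23113303]), 0.9784362671607264)
s (366, 120, 34, 55) (364, 119, 35, 56) (array([ 0.46369341, -0.22969687]), 1.0438207691799506)
d (382, 127, 37, 58) (382, 126, 36, 59) (array([ 0.46509064, -0.22873306]), 1.0323791717359325)
```

View pics/cA.png

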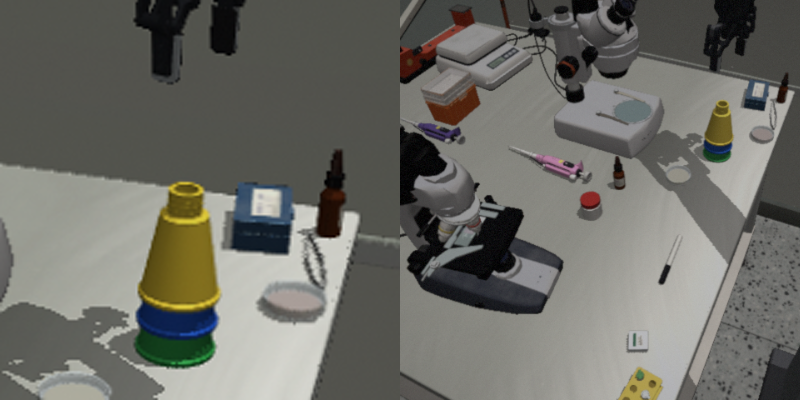

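The nest stands upright and evenly stacked, the gripper is clear, and the bystanders look unmoved. Handing in.

```bash
python3 -c "
from plant import manip
print(manip.job_done())"
```

```text
the job is handed in; nothing more can be done
None
```

The blue sleeve is nested on the green one and the yellow on the blue. I handed the job in at about 28 s, and the system gave no verdict.

- **Placing:** I lowered each sleeve in 1 mm steps to about 2–3 mm above its estimated rest height, then let go. The force readings stayed within noise (under 2 N) on the way down, so nothing was pressed.
- **Gripping:** Closing on each neck gave about 4.6 N upward on the tool. The fingertips were probably brushing the shoulder; this went away on lifting.
- **Last checks:** After release, blue's outline matched a model 27.5 mm above the table and yellow's one 55 mm above it, both within about 2 pixels. The stack looks upright, the gripper is clear, and the marker, dish, jar and dropper look unmoved by eye (not measured).
- **Disagreement:** The three cameras' position fits for the yellow sleeve differ by up to about 2.5 mm. That is roughly what the 2 mm calibration and shading at the edges would give, and the pictures show no visible offset between the sleeves.

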